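# Mount the cordless lamp in its tapered bench socket

### The job

Lift the cordless lamp out of its charging cradle and set its tapered foot into the cup of the bench socket, with the head pointing straight away from the thumbscrew, and bed it with a firm push straight down of about 15 N, never more than 25 N. Keeping it down in its seat, swing the head some 20 degrees to the left and then 20 degrees to the right of straight to check that it rocks free, then leave it standing seated and pointing straight, and let go. Do not push the tin, the brush or the wax block about.

Things in the scene. Friction and masses are not known exactly. Their poses are not given: they have to be found in the camera images.
- lamp_grip (a point): Grey cordless lamp, 450 g, 143 mm tall, upright in its cradle. Point on the foot's axis, 112 mm above the foot's lower end, 31 mm below the flat top: grip here across y, flat sides 36 mm apart (from 54 mm up to the top; body 42 mm long in x). Axes: z up, x to the nose of the head, y to the head's left. A small toggle switch sticks out of the back (-x) 14 mm below this point.
- lamp_foot (a point): Centre of the flat lower end of the lamp's foot, same axes. The foot is an aluminium cone: radius 12 mm at this end, 1 mm more per 4 mm of height, 22 mm at 40 mm; then a neck, and a collar of radius 28 mm from 46 to 54 mm. In the cradle the lamp hangs by the collar, this point 46 mm below the cradle's top, and must rise 50 mm to come clear.
- lamp_nose (a point): Front end of the lamp's head, 86 mm along x from the foot's axis and 132 mm above the lower end of the foot, same axes.
- lamp: The lamp as a whole; same point and axes as lamp_foot.
- cradle: Black charging cradle fixed to the bench, 100 (x) by 90 (y) mm, 56 mm high, with a round well 48 mm wide in which the lamp's foot hangs. Origin: centre of the underside, z up.
- socket: Bench socket fixed to the bench: aluminium plate 116 (x) by 84 (y) by 8 mm, on it a round clamp collar 68 mm across, 46 mm high, with a thumbscrew on the -x side. Clamped in the collar stands a off-white nylon sleeve, 53 mm across, whose bore is the cup. Origin: centre of the underside, on the cup's axis; z up; +x is straight ahead for the lamp's head, +y is left.
- cup_axis (a point): Point on the cup's axis 54 mm above the bench, the lowest the sleeve's mouth can be; the height of the sleeve differs each time and is NOT measured: mouth 54 to 72 mm up. The rigid, slippery cup is 42 mm wide at the mouth, 40 mm deep, tapered like the foot: a seated foot has its end 36 mm below the mouth (18 to 36 mm above the bench), the lamp's collar 10 mm clear of the mouth.
- tin: Bystander: steel tin with clip-on lid, 88 mm across, 54 mm high, loose. Origin at the centre of its underside.
- brush: Bystander: red nylon brush, 150 by 54 by 38 mm, loose, bristles down. Origin at the centre of its underside, x along its length.
- wax: Bystander: purple wax block, 100 by 45 by 24 mm, loose. Origin at the centre of its underside, x along its length.
Not all that is in view belongs to the job. What is shaped like the lamp but blue is not meant.

How it is judged (in metres and radians):
On the way, in this order (a step that is already met when the one before it is completed fails the run):
1. the foot is in the cup, upright and pointing straight within 8 degrees, pressed down with a push of 8 to 25 N for 0.2 s (8 N down the taper presses its wall, summed all round, with 18 N) (contact force between lamp and socket above 18 N and horizontal distance between lamp_foot and socket below 0.003 m and z of lamp_foot in the frame of socket below 0.04 m and angle between lamp_foot's own z axis and vertical below 0.05 rad and y of lamp_nose in the frame of socket between -0.012 and 0.012 m and x of lamp_nose in the frame of socket above 0 m), for 0.2 s.
2. still seated, the head has swung at least 10 degrees to the left of straight (y of lamp_nose in the frame of socket above 0.015 m and contact force between lamp and socket above 0.5 N and horizontal distance between lamp_foot and socket below 0.003 m and angle between lamp_foot's own z axis and vertical below 0.05 rad), for 0.1 s.
3. still seated, the head has swung at least 10 degrees to the right of straight (y of lamp_nose in the frame of socket below -0.015 m and contact force between lamp and socket above 0.5 N and horizontal distance between lamp_foot and socket below 0.003 m and angle between lamp_foot's own z axis and vertical below 0.05 rad), for 0.1 s.
At the end, for the whole second after the job is handed in: The lamp stands by itself in the cup of the bench socket, its foot within 3 mm of the cup's axis and bearing on it, upright within 3 degrees, its head pointing straight away from the thumbscrew within 8 degrees, at rest and let go (contact force between lamp and socket above 1 N and horizontal distance between lamp_foot and socket below 0.003 m and z of lamp_foot in the frame of socket below 0.04 m and angle between lamp_foot's own z axis and vertical below 0.05 rad and y of lamp_nose in the frame of socket between -0.012 and 0.012 m and x of lamp_nose in the frame of socket above 0 m and linear speed of lamp below 0.02 m/s); the robot touches nothing.
It fails at once if the lamp is pushed into the cup with more than 25 N (a push down the taper presses its wall, summed all round, about 2.2 times as hard; 62 N there is the limit) (contact force between lamp and socket above 62 N).
It fails at once if the tin, the brush or the wax block is moved by more than 20 mm (distance of any of tin, brush, wax from where it was at the start of the episode above 0.02 m).
It also fails if it takes over 67 s, if anything falls off the work surface, if the arm or the gripper's body presses on something with over 40 N, if the wrist force passes 120 N, or if a joint passes its speed limit or range.

### The arm

A 6-joint arm with a two-finger parallel gripper is mounted at the origin on the work surface. World frame = base frame: x ahead of the robot, y to its left, z up, the work surface at z = 0. Lengths are in mm, angles in rad, forces in N, time in s.
With the tool pointing down it reaches from about 300 to 775 mm from the base axis. Payload 14.6 kg.
Tool frame: the origin (TCP) lies between the finger pads; the fingertips stand 8 mm ahead of it and the grasp point (between the pads) lies 11 mm behind it; z points along the fingers, y is the direction in which the jaws open and shut (so a half turn about z gives the same grasp; the last joint's range is limited). The gripper opens to 94 mm and grips with 3 to 60 N. Pads are 16 mm wide; open, the fingers measure 119 mm over their backs; the gripper's body (75 mm by 177 mm) begins 78 mm behind the grasp point.
Start: joints at [-1.177, 0.3, 1.521, -0, 1.321, -0.067], TCP at [244.557, -492.627, 213.446] pointing down, gripper open.
Joint ranges: [-3.03, 3.03], [-0.79, 2.21], [0.23, 2.52], [-1.04, 4.18], [0, 3.07], [-2.55, 2.55]. Speed limits (rad/s): [2.22, 2.22, 2.57, 3.14, 3.14, 3.14].

### API

Orientations are given as [roll, pitch, yaw] about the fixed x, y, z axes, in that order (R = Rz(yaw) Ry(pitch) Rx(roll)).
In Python, from cell import manip gives the robot as it stands. The module is installed in compiled form; this text tells all that it offers.
- The arm moves only by the tool send_rows, never from a script. Its argument "series" is a list that holds one entry, the list of rows, each a list of 5 numbers: the opening, from 0 (shut) to 1 (fully open), then the shift along the tool's x, y, z in mm, then the turn about the tool's z in degrees. In form: [[[gripper, dx, dy, dz, roll], ...]]. A call has 1 to 10 rows; each row is the pose to reach, as a shift and turn from the pose commanded when the call began, along the tool's axes at that moment; what a row does not reach only later rows make up. A row lasts 1/10 s, in which the tool goes at most 50 mm and 8.59 degrees, less where a joint would pass 70% of its speed; a pose out of reach is approached as far as the arm can. A call with a gripper value outside its range is refused whole. The fingers move at their own pace and stop on an object; "newtons" is the grip in N (left out, the last holds). Time passes only in rows, so rows that repeat a pose let the fingers close. It gives the time, the measured TCP pose, the force and the opening at its end, in the units of the state.
- manip.read_state(): the state, without advancing time (a new reading comes with each control period).
- manip.camera(name): name is "side" or "top" or "wrist"; returns a dict with "img" (384x512x3 uint8, red, green, blue), "vfov" (degrees; the focal length in pixels is half the picture's height over the tangent of half this angle, whatever the lens; pixels are square), "cx", "cy" (the principal point, pixels), "pose" (4x4, takes a point from camera to world coordinates); the wrist camera has in their place "T_tool_cam" (4x4, takes a point from camera to tool coordinates, whose origin is the TCP and whose axes are the flange's). Camera axes: x right, y down, z forward; pixel columns grow to the right and rows downward; lengths in mm; the calibration is good to about 2 mm. The wrist camera is an equidistant fisheye: a pixel r from the principal point sees the ray r / f radians off the axis. A picture is of the moment at which its call begins: read the wrist's pose just before it. There is no depth.
- manip.sign_off(): hands the job in, once; it reports no verdict.
Trained networks look in a picture, given as the dict that the camera call returned (one of the last four; its "shot" number tells which), for a name from the list of things; names that differ only in an ending like _2 or _b are one class to them, and where a whole thing is asked for, a point or a joint stands for the part that bears it (a point fixed in the world has none). Each returns a list of dicts, best first, with "conf" (0 to 1); they miss things now and then, are a little off and sometimes report something else, mostly with a low value. They report only what shows in the picture. A call takes as long as a camera call. They do not tell look-alikes from the thing itself.
- manip.find_in(target, picture): "rect" ([left, top, width, height] in pixels, round what is visible of it).
- manip.silhouettes(target, picture): "pixels" (384x512 bool, what is visible of it) and "rect" ([left, top, width, height] in pixels, round what is visible of it).
The state is a dict: "clock": time; "joints": joint angles; "qd": joint speeds; "effort": joint torques, N m; "eef_pos": TCP position; "eef_rot": TCP orientation; "wrist_force": force on the tool from outside, world axes, zero at the start; "moment": the same for the moment, N m; "finger_gap": finger opening in mm.
Only numpy, scipy, OpenCV 4.12 (cv2) and the standard library are available. Lean on these libraries where they do the work, as an engineer would, in place of code of your own. Each camera call takes 0.05 s, during which the arm holds its last target. There are 200 camera calls.

## Working session

There is one attempt and no reset: what is moved stays moved. The work goes in short steps, Python scripts to look and compute and a tool call to move; the robot and the scene stay as the last step left them, time stands still between calls to the robot, and variables do not carry over. Pictures are saved under pics/ and viewed, about 8 in all and at most 12, crops included, and the job is handed in when it is done.

Besides the shell and the picture viewer there is one more tool, called after "Emit:" by a JSON object that holds its "method" and its "body". send_rows: Moves the arm, as the interface text tells. Its arguments: {"type":"object","properties":{"series":{"type":"array"},"newtons":{"type":"number"}},"required":["series"]}

```bash
mkdir -p pics; cat > h.py <<'E'
import numpy as np, cv2
from cell import manip
from scipy.spatial.transform import Rotation as R
def save(p,n): cv2.imwrite('pics/'+n+'.png',p['img'][:,:,::-1])
def f(p): return 192/np.tan(np.radians(p['vfov']/2))
def proj(p,X):
    T=np.linalg.inv(p['pose']); c=(np.atleast_2d(X)@T[:3,:3].T)+T[:3,3]
    return np.c_[p['cx']+f(p)*c[:,0]/c[:,2], p['cy']+f(p)*c[:,1]/c[:,2]]
def ray(p,uv):
    d=np.array([(uv[0]-p['cx'])/f(p),(uv[1]-p['cy'])/f(p),1.]); return p['pose'][:3,3],p['pose'][:3,:3]@d
def atz(p,uv,z):
    o,d=ray(p,uv); return o+d*(z-o[2])/d[2]
E
python3 - <<'E'
from h import *
s=manip.read_state(); print({k:np.round(v,3) for k,v in s.items()})
T=manip.camera('top');S=manip.camera('side')
for n,p in(('top',T),('side',S)):
    save(p,n+'0'); print(n,p['vfov'],p['cx'],p['cy'],np.round(p['pose'],3).tolist())
    for t in['lamp','cradle','socket','tin','brush','wax','lamp_nose']:
        print(t,[(d['rect'],round(d['conf'],2)) for d in manip.find_in(t,p)])
cv2.imwrite('pics/both.png',np.hstack([T['img'],S['img']])[:,:,::-1])
E
```

```text
{'clock': np.float64(0.0), 'joints': array([-1.177,  0.3  ,  1.522,  0.   ,  1.321, -0.067]), 'qd': array([ 0.   , -0.   ,  0.   ,  0.002, -0.   , -0.001]), 'effort': array([-2.0000e-03, -5.3182e+01, -3.5274e+01,  7.1000e-02,  2.4000e-02,
       -0.0000e+00]), 'eef_pos': array([ 244.492, -492.41 ,  212.879]), 'eef_rot': array([-3.14 , -0.   ,  0.461]), 'wrist_force': array([ 0.213,  0.449, -1.901]), 'moment': array([-0.013,  0.015,  0.005]), 'finger_gap': np.float64(94.262)}
top 42.848780278474024 257.36650648666176 188.13300446804237 [[0.02, -0.997, 0.073, 445.739], [-1.0, -0.02, 0.005, 5.655], [-0.003, -0.073, -0.997, 1061.831], [0.0, 0.0, 0.0, 1.0]]
lamp [([165.2, 135.5, 29.7, 67.1], 0.8), ([161.3, 238.5, 45.1, 57.8], 0.78)]
cradle [([161.1, 161.6, 49.8, 53.3], 0.69), ([234.1, 178.8, 40.9, 41.4], 0.67), ([154.2, 76.0, 25.6, 48.4], 0.35)]
socket [([306.4, 175.6, 53.1, 63.9], 0.57)]
tin [([231.1, 180.1, 43.9, 42.0], 0.95)]
brush [([338.9, 64.6, 30.7, 72.3], 0.97)]
wax [([156.4, 77.2, 23.4, 47.2], 0.87)]
lamp_nose [([162.0, 239.6, 45.1, 55.5], 0.95), ([164.6, 139.5, 31.3, 58.5], 0.66)]
side 56.36594980755214 254.66846927117697 188.646331331132 [[0.984, -0.126, 0.123, 445.121], [-0.176, -0.715, 0.676, -503.061], [0.003, -0.687, -0.726, 669.181], [0.0, 0.0, 0.0, 1.0]]
lamp [([226.6, 123.8, 47.0, 49.0], 0.75), ([218.9, 193.6, 37.4, 42.0], 0.62)]
cradle [([217.1, 148.0, 43.4, 43.9], 0.9), ([212.8, 264.8, 58.6, 45.9], 0.46)]
socket [([207.7, 263.5, 67.3, 47.4], 0.83), ([223.7, 125.4, 48.2, 46.0], 0.63)]
tin [([218.6, 195.0, 37.1, 40.7], 0.93)]
brush [([324.6, 265.9, 78.2, 37.6], 0.91)]
wax [([285.1, 144.1, 38.4, 19.9], 0.76), ([228.5, 122.5, 46.6, 47.8], 0.19)]
lamp_nose [([228.2, 125.3, 44.6, 45.6], 0.58), ([284.9, 142.9, 39.5, 22.1], 0.42), ([219.4, 146.1, 40.9, 47.8], 0.34)]
```

View pics/top0.png

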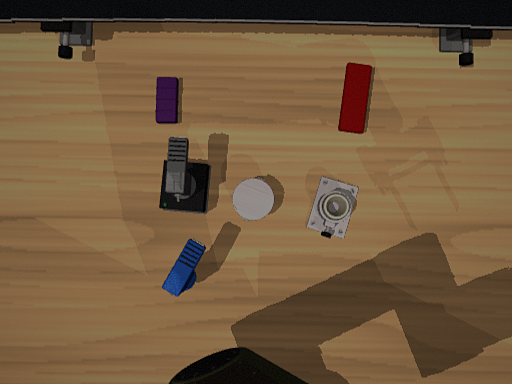

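View pics/side0.png

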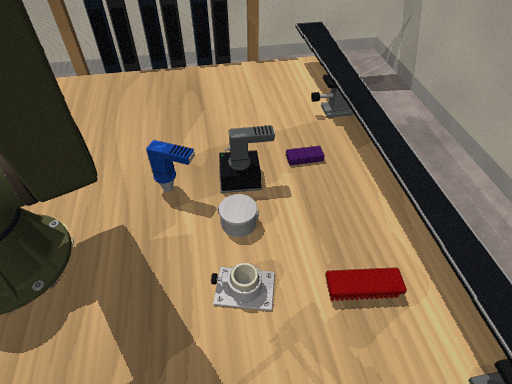

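Top shows grey lamp in the cradle (~185,187), head up (+x); socket at (334,207) with thumbscrew at (327,234), so straight is up and slightly right. Zooming in for outlines.

```bash
python3 - <<'E'
from h import *
T=cv2.imread('pics/top0.png');S=cv2.imread('pics/side0.png')
def c(I,x,y,w=78,h=84,k=5): 
    return cv2.resize(I[y:y+h,x:x+w],None,fx=k,fy=k,interpolation=cv2.INTER_CUBIC)
a=np.hstack([c(T,150,132,80,60*1+0+24,5)[:,:400],c(T,295,165,80,84,5)])
a=cv2.convertScaleAbs(a,alpha=1.6,beta=20)
cv2.imwrite('pics/c1.png',a)
b=np.hstack([c(S,205,115,80,84,5),c(S,202,250,80,84,5)]);cv2.imwrite('pics/c2.png',cv2.convertScaleAbs(b,alpha=1.3,beta=20))
E
```

```text
(no output)
```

View pics/c1.png

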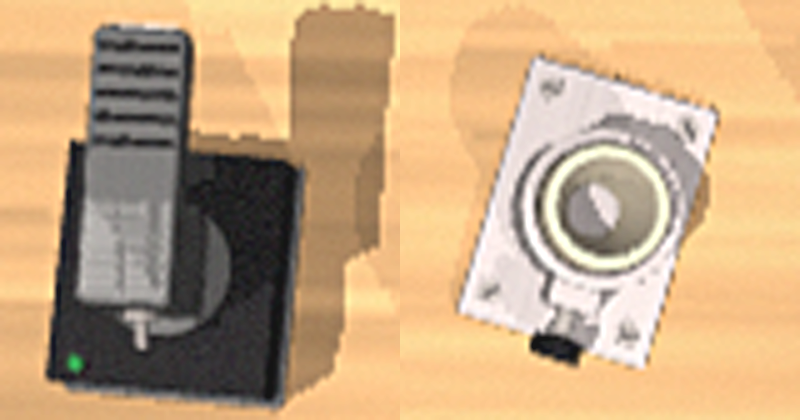

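View pics/c2.png

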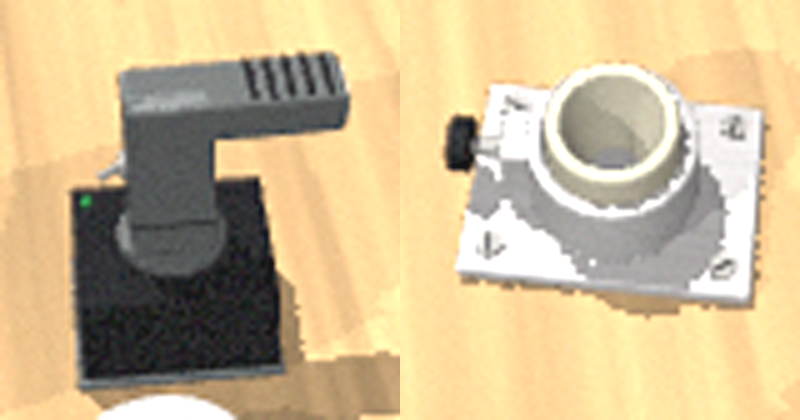

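```bash
python3 - <<'E'
from h import *
from scipy.optimize import least_squares
T=manip.camera('top');S=manip.camera('side')
px=lambda u,v,o:np.array([(u+.5)/5-.5+o[0],(v+.5)/5-.5+o[1]])
oT1,oT2,oS1,oS2=(150,132),(295-80,165),(205,115),(202-80,250)
# mouth
uvT=px(604,207,oT2);uvS=px(612,123,oS2)
for n,a,b in [('mouth',uvT,uvS)]:
    r=least_squares(lambda X:np.r_[proj(T,X)[0]-a,proj(S,X)[0]-b],[400,-150,60]);print(n,r.x.round(1),r.fun.round(2))
def quad(p,pts,o,z,name):
    P=np.array([atz(p,px(*q,o),z) for q in pts]);c=P.mean(0)
    print(name,c.round(1),'edges',[round(float(np.linalg.norm(P[i]-P[i-1])),1) for i in range(4)],'yaw',[round(float(np.degrees(np.arctan2(*(P[i]-P[j])[[1,0]]))),1) for i,j in((0,3),(1,2))])
# order FL,FR,BR,BL
quad(T,[(535,57),(719,115),(643,368),(459,315)],oT2,8,'plateT')
quad(S,[(764,110),(752,300),(458,272),(490,85)],oS2,8,'plateS')
quad(T,[(72,143),(300,165),(278,400),(50,378)],oT1,56,'cradT')
quad(S,[(258,178),(275,290),(78,300),(72,187)],oS1,56,'cradS(approx)')
quad(T,[(97,27),(190,33),(168,304),(78,299)],oT1,153,'lampT')
quad(S,[(336,53),(349,98),(124,113),(120,71)],oS1,153,'lampS')
E
```

```text
mouth [ 487.4 -150.7   54.9] [ 0.05 -0.83 -0.77  0.1 ]
plateT [ 484.7 -151.5    8. ] edges [116.2, 83.0, 113.9, 81.8] yaw [-15.7, -16.3]
plateS [ 489.1 -153.2    8. ] edges [115.6, 83.0, 114.6, 83.4] yaw [-16.0, -15.8]
cradT [520.9 160.7  56. ] edges [97.6, 95.0, 97.5, 94.3] yaw [-3.4, -3.7]
cradS(approx) [525.5 166.3  56. ] edges [97.3, 84.8, 96.7, 84.7] yaw [-5.7, -5.8]
lampT [553.1 162.6 153. ] edges [102.5, 35.0, 102.2, 33.6] yaw [-2.0, -2.8]
lampS [556.8 160.6 153. ] edges [103.2, 34.8, 104.3, 31.7] yaw [-2.1, -3.9]
```

Emit:
{"method": "send_rows", "body": {"series": [[[1,37,-20,-5,4.2],[1,74,-39,-10,8.5],[1,111,-59,-15,12.7],[1,147,-79,-20,17],[1,184,-99,-25,21.2],[1,221,-118,-30,25.4],[1,258,-138,-35,29.7],[1,295,-158,-40,33.9],[1,332,-177,-45,38.2],[1,369,-197,-46,42.4]]]}}

```text
clock: 1.9
eef_pos: [488.4, -150.6, 260.2]
eef_rot: [3.141, -0.001, -0.282]
wrist_force: [0.1, -0.6, 0.8]
finger_gap: 94.6
```

```bash
cat >> h.py <<'E'
def state():
    s=manip.read_state(); print('t',round(float(s['clock']),2),'pos',s['eef_pos'].round(1),'rpy deg',np.degrees(s['eef_rot']).round(1),'F',s['wrist_force'].round(1),'M',s['moment'].round(2),'gap',round(float(s['finger_gap']),1),'j',np.round(s['joints'],2)); return s
def wrist(s=None):
    s=s or state(); p=manip.camera('wrist')
    M=np.eye(4);M[:3,:3]=R.from_euler('xyz',s['eef_rot']).as_matrix();M[:3,3]=s['eef_pos']
    p['W']=M@p['T_tool_cam']; return p
def watz(p,uv,z):
    d=np.array([uv[0]-p['cx'],uv[1]-p['cy']]);r=np.hypot(*d);th=r/f(p)
    v=p['W'][:3,:3]@np.r_[np.sin(th)*d/max(r,1e-9),np.cos(th)];o=p['W'][:3,3]
    return o+v*(z-o[2])/v[2]
def wproj(p,X):
    T=np.linalg.inv(p['W']);c=np.atleast_2d(X)@T[:3,:3].T+T[:3,3]
    th=np.arctan2(np.hypot(c[:,0],c[:,1]),c[:,2]);h=np.hypot(c[:,0],c[:,1])
    return np.c_[p['cx'],p['cy']]+(f(p)*th/h)[:,None]*c[:,:2]
E
python3 - <<'E'
from h import *
p=wrist();save(p,'w1');print(p['vfov'],p['cx'],p['cy'],p['T_tool_cam'].round(2).tolist(),p['W'].round(2).tolist())
a=np.radians(-16);Rz=np.array([[np.cos(a),-np.sin(a)],[np.sin(a),np.cos(a)]])
img=p['img'][:,:,::-1].copy()
t=np.linspace(0,2*np.pi,72)
c=np.array([487,-152])
for rad,z in((26.5,55),(34,54-0)): 
    for q in wproj(p,np.c_[c+rad*np.c_[np.cos(t),np.sin(t)],np.full(72,z)]): img[tuple(np.clip(q[::-1].astype(int),0,[383,511]))]=(0,0,255)
for q in [(58,42),(58,-42),(-58,42),(-58,-42)]: 
    u=wproj(p,np.r_[c+Rz@q,8.])[0];print(q,u.round(1));cv2.circle(img,tuple(int(i) for i in u),2,(0,0,255))
cv2.imwrite('pics/w1o.png',cv2.resize(img,None,fx=1.5,fy=1.5,interpolation=cv2.INTER_CUBIC))
E
```

```text
t 1.9 pos [ 488.4 -150.6  260.2] rpy deg [ 1.80e+02 -1.00e-01 -1.62e+01] F [ 0.1 -0.6  0.8] M [ 0.04  0.01 -0.07] gap 94.6 j [-0.37  0.18  1.56 -0.    1.4   1.48]
65.70646984690485 260.63727670871907 191.59299641815275 [[0.0, -0.96, -0.28, 82.66], [1.0, 0.0, 0.0, -0.42], [-0.0, -0.28, 0.96, -170.98], [0.0, 0.0, 0.0, 1.0]] [[-0.28, -0.92, -0.27, 567.72], [-0.96, 0.27, 0.08, -173.15], [0.0, 0.28, -0.96, 431.27], [0.0, 0.0, 0.0, 1.0]]
(58, 42) [232.3 124.5]
(58, -42) [291.5 124.4]
(-58, 42) [234.1 202.3]
(-58, -42) [289.9 202.2]
```

View pics/w1o.png

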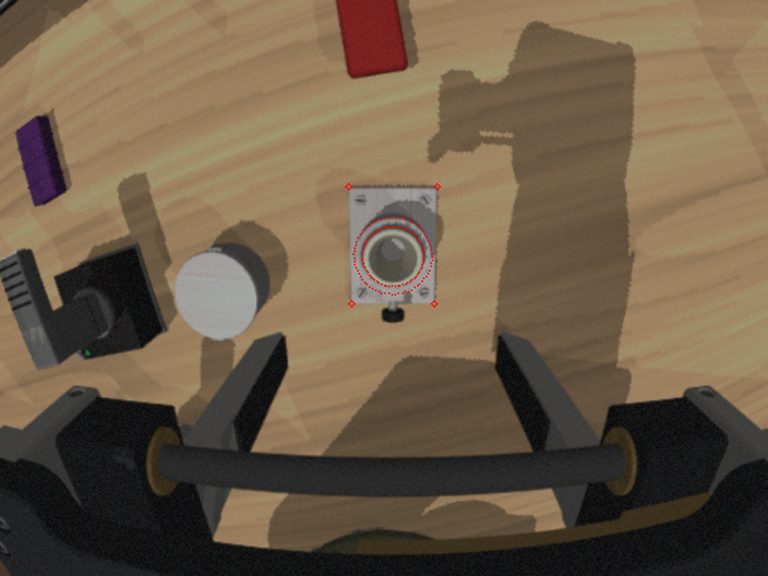

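Plate prediction matches the picture to about 1 px (plate corners at (350,187)–(435,303) in the 1.5x view); mouth ring at (393,258) is lower than the 55 mm prediction, so the mouth is probably higher. Fit it.

```bash
python3 - <<'E'
from h import *
from scipy.optimize import least_squares
p=wrist()
img=p['img'].astype(int); sub=cv2.resize(p['img'][140:205,225:300],None,fx=4,fy=4,interpolation=cv2.INTER_CUBIC).astype(int)
m=((sub[:,:,0]-sub[:,:,2]>14)&(sub.sum(2)>420)).astype(np.uint8)
cs,h=cv2.findContours(m,cv2.RETR_CCOMP,cv2.CHAIN_APPROX_NONE)
for i,c in enumerate(cs):
    if len(c)>60: print('ell',[np.round(v,1) for v in cv2.fitEllipse(c)],h[0][i], cv2.boundingRect(c))
t=np.linspace(0,2*np.pi,72)
for z in(54,60,66,72):
    for r in(26.5,21):
        q=(wproj(p,np.c_[487+r*np.cos(t),-152+r*np.sin(t),np.full(72,z)])-[225,140]+.5)*4-.5
        print(z,r,[np.round(v,1) for v in cv2.fitEllipse(q.astype(np.float32))])
cv2.imwrite('pics/m.png',np.hstack([sub.astype(np.uint8)[:,:,::-1],np.repeat(m[:,:,None]*255,3,2)]))
E
```

```text
t 1.95 pos [ 490.7 -146.6  259.9] rpy deg [-1.799e+02 -1.000e-01 -1.630e+01] F [1.5 2.6 0. ] M [ 0.14 -0.09  0.02] gap 94.1 j [-0.36  0.18  1.56  0.    1.4   1.49]
ell [array([ 90.6, 249.7]), array([ 5.4, 99.4]), np.float64(91.1)] [ 1 -1 -1 -1] (52, 245, 95, 9)
ell [array([ 91.8, 117.6]), array([ 9.7, 29.9]), np.float64(16.0)] [ 8  4  6 -1] (85, 104, 16, 30)
ell [array([162. , 132.8]), array([141.9, 145.5]), np.float64(91.3)] [-1  9 11 -1] (86, 58, 153, 150)
54 26.5 [array([164.7, 128. ]), array([159., 163.]), np.float64(86.4)]
54 21 [array([164.7, 128.5]), array([126. , 129.3]), np.float64(86.4)]
60 26.5 [array([165. , 132.1]), array([161.3, 165.5]), np.float64(86.4)]
60 21 [array([165. , 132.5]), array([127.9, 131.2]), np.float64(86.4)]
66 26.5 [array([165.3, 136.2]), array([163.7, 168.1]), np.float64(86.3)]
66 21 [array([165.3, 136.7]), array([129.8, 133.3]), np.float64(86.3)]
72 26.5 [array([165.6, 140.5]), array([166.1, 170.7]), np.float64(86.3)]
72 21 [array([165.6, 141. ]), array([131.7, 135.4]), np.float64(86.3)]
```

View pics/m.png

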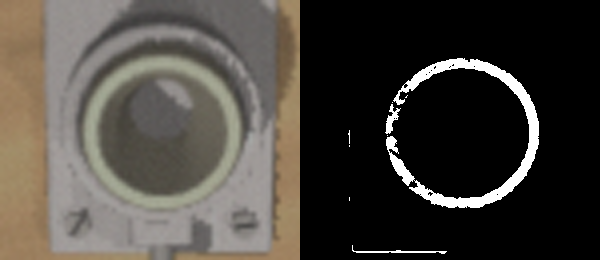

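Ring centre agrees with the estimate within ~1 mm; mouth height around 55–62 mm, to be found by contact. Now on to the lamp.

```bash
cat >> h.py <<'E'
def go(s,x,y,z,yaw):
    "rows shift from commanded pose s=(x,y,z,yaw deg)"
    a=np.radians(s[3]);d=np.array([x-s[0],y-s[1]])
    print('dx %.1f dy %.1f dz %.1f roll %.1f'%(np.cos(a)*d[0]+np.sin(a)*d[1],np.sin(a)*d[0]-np.cos(a)*d[1],s[2]-z,s[3]-yaw))
E
python3 - <<'E'
from h import *
for i in range(4): state();manip.camera('top')
a=np.radians(26.413);dx,dy=369,-197
c=(244.557+np.cos(a)*dx+np.sin(a)*dy,-492.627+np.sin(a)*dx-np.cos(a)*dy,259.4,26.4-42.4);print(c)
go(c,522.5,163.2,260,-2.9)
E
```

```text
t 2.0 pos [ 489.3 -148.8  259.5] rpy deg [-180.    -0.   -15.9] F [ 0.1 -0.4 -1.3] M [-0.02  0.    0.03] gap 94.0 j [-0.37  0.18  1.56  0.    1.4   1.48]
t 2.05 pos [ 488.2 -150.5  259.3] rpy deg [-180.     0.   -15.8] F [ 0.2  0.2 -0.3] M [0.05 0.09 0.02] gap 93.9 j [-0.37  0.18  1.56  0.    1.4   1.48]
t 2.1 pos [ 487.6 -151.7  259.3] rpy deg [180.    0.  -15.9] F [-0.4 -0.8 -0.5] M [0.05 0.05 0.01] gap 94.0 j [-0.37  0.18  1.56 -0.    1.4   1.47]
t 2.15 pos [ 487.2 -152.4  259.3] rpy deg [180.    0.  -15.9] F [ 0.  -0.4  0.2] M [ 0.   -0.    0.05] gap 93.8 j [-0.37  0.18  1.56 -0.    1.4   1.47]
(np.float64(487.40424016934116), np.float64(-152.04629305649988), 259.4, -16.0)
dx -53.2 dy -312.7 dz -0.6 roll -13.1
```

Emit:
{"method": "send_rows", "body": {"series": [[[1,-4,-20,0,-1],[1,-11,-60,0,-3],[1,-18,-105,0,-5],[1,-26,-150,0,-7],[1,-33,-195,0,-9],[1,-41,-240,0,-11],[1,-48,-280,0,-12.5],[1,-52,-305,0,-13],[1,-53,-312.7,-0.6,-13.1],[1,-53,-312.7,-0.6,-13.1]]]}}

```text
clock: 3.2
eef_pos: [522.8, 162.5, 260.0]
eef_rot: [3.141, 0.0, -0.051]
wrist_force: [0.4, 0.5, -0.2]
finger_gap: 94.0
```

Emit:
{"method": "send_rows", "body": {"series": [[[1,0,0,0,0],[1,0,0,0,0],[1,0,0,0,0]]]}}

```text
clock: 3.5
eef_pos: [522.8, 162.1, 260.2]
eef_rot: [3.142, -0.0, -0.052]
wrist_force: [-0.4, 0.6, -0.9]
finger_gap: 93.7
```

```bash
python3 - <<'E'
from h import *
p=wrist();img=cv2.resize(p['img'][:,:,::-1],None,fx=1.5,fy=1.5,interpolation=cv2.INTER_CUBIC)
a=np.radians(-2.9);Rz=np.array([[np.cos(a),-np.sin(a)],[np.sin(a),np.cos(a)]]);c=np.array([522.5,163.2])
for z,qs in((153,[(86,18),(86,-18),(-21,18),(-21,-18)]),(56,[(50,45),(50,-45),(-50,45),(-50,-45)])):
    for q in qs:
        u=wproj(p,np.r_[c+Rz@q,z])[0];cv2.circle(img,tuple(int((i+.5)*1.5) for i in u),3,(0,0,255))
cv2.imwrite('pics/w2.png',cv2.resize(img[100:400,170:590],None,fx=1.9,fy=1.9))
E
```

```text
t 3.5 pos [522.8 162.1 260.2] rpy deg [180.  -0.  -3.] F [-0.4  0.6 -0.9] M [ 0.01  0.01 -0.  ] gap 93.7 j [ 0.23  0.26  1.46 -0.    1.42  1.86]
```

View pics/w2.png

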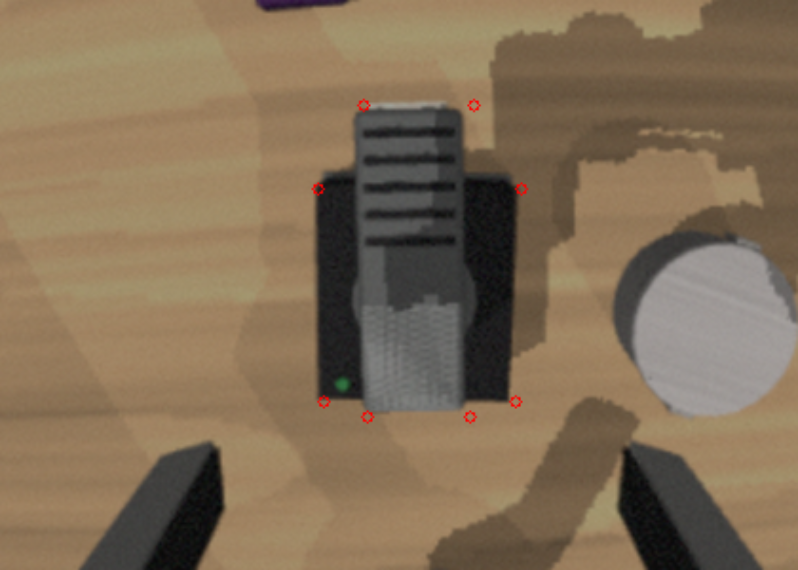

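Lamp sits about 2 mm left of the projected outline (axis ≈ (523,165), yaw ≈ -2.2°). Descend and grip.

Emit:
{"method": "send_rows", "body": {"series": [[[1,0.5,-3,20,-0.7],[1,0.5,-3,50,-0.7],[1,0.5,-3,80,-0.7],[1,0.5,-3,110,-0.7],[1,0.5,-3,135,-0.7],[1,0.5,-3,146,-0.7],[1,0.5,-3,149,-0.7],[1,0.5,-3,149,-0.7],[1,0.5,-3,149,-0.7],[1,0.5,-3,149,-0.7]]]}}

```text
clock: 4.55
eef_pos: [523.8, 166.2, 112.2]
eef_rot: [-3.141, -0.002, -0.038]
wrist_force: [-0.5, -0.1, 0.5]
finger_gap: 93.8
```

Emit:
{"method": "send_rows", "body": {"series": [[[0.2,0,0,0,0],[0.2,0,0,0,0],[0.2,0,0,0,0],[0.2,0,0,0,0],[0.2,0,0,0,0],[0.2,0,0,0,0],[0.2,0,0,0,0],[0.2,0,0,0,0],[0.2,0,0,0,0],[0.2,0,0,0,0]]], "newtons": 40}}

```text
clock: 5.55
eef_pos: [523.4, 166.0, 111.0]
eef_rot: [3.141, 0.0, -0.038]
wrist_force: [0.0, -0.6, -0.7]
finger_gap: 35.8
```

```bash
python3 - <<'E'
from h import *
state()
E
```

```text
t 5.55 pos [523.4 166.  111. ] rpy deg [180.    0.   -2.2] F [ 0.  -0.6 -0.7] M [-0.27 -0.01 -0.01] gap 35.8 j [ 0.24  0.4   1.63 -0.    1.1   1.85]
```

Emit:
{"method": "send_rows", "body": {"series": [[[0.2,0,0,-3,0],[0.2,0,0,-10,0],[0.2,0,0,-20,0],[0.2,0,0,-32,0],[0.2,0,0,-46,0],[0.2,0,0,-60,0],[0.2,0,0,-74,0],[0.2,0,0,-86,0],[0.2,0,0,-94,0],[0.2,0,0,-97,0]]]}}

```text
clock: 6.55
eef_pos: [523.6, 166.1, 209.0]
eef_rot: [-3.141, -0.001, -0.038]
wrist_force: [0.5, 0.4, -3.9]
finger_gap: 35.8
```

Emit:
{"method": "send_rows", "body": {"series": [[[0.2,0,0,0,0],[0.2,0,0,0,0],[0.2,0,0,0,0],[0.2,0,0,0,0],[0.2,0,0,0,0]]]}}

```text
clock: 7.05
eef_pos: [523.3, 166.1, 207.8]
eef_rot: [3.141, 0.0, -0.038]
wrist_force: [0.4, -0.3, -3.9]
finger_gap: 35.9
```

```bash
python3 - <<'E'
from h import *
F=[]
for i in range(5):
    s=state() if i==0 else manip.read_state(); F.append(np.r_[s['wrist_force'],s['moment']*10])
    S=manip.camera(['side','wrist'][i%2]); 
    if i==0: a=S
    if i==1: b=S
print(np.mean(F,0).round(2))
cv2.imwrite('pics/lift.png',np.hstack([cv2.resize(a['img'][60:230,170:340],(400,400)),cv2.resize(b['img'][:,60:444],(400,400))])[:,:,::-1])
E
```

```text
t 7.05 pos [523.3 166.1 207.8] rpy deg [180.    0.   -2.2] F [ 0.4 -0.3 -3.9] M [ 0.03  0.08 -0.01] gap 35.9 j [0.24 0.3  1.53 0.   1.31 1.85]
[-0.19 -0.22 -3.58  0.43  0.28 -0.18]
```

View pics/lift.png

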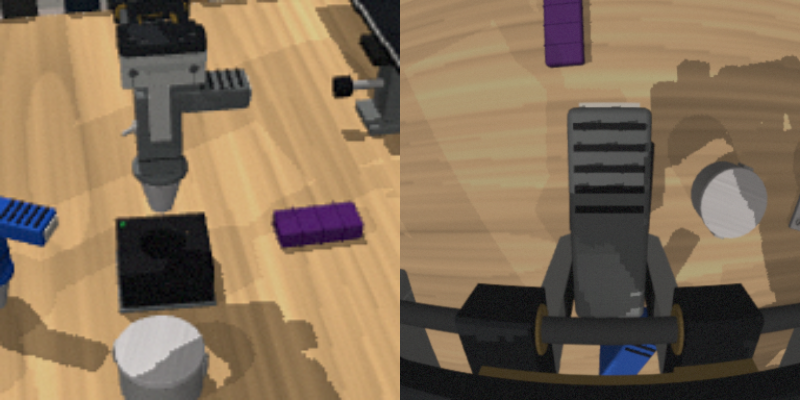

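```bash
python3 - <<'E'
from h import *
p=wrist()
def tp(P): 
    T=np.linalg.inv(p['T_tool_cam']);q=dict(p);q['W']=p['T_tool_cam'];return wproj(q,P)
print(tp(np.array([[86,18,-42],[86,-18,-42],[84,0,-42],[80,0,-42],[86,0,-22.]])).round(1))
col=p['img'][85:125,290,:].sum(1) if 0 else p['img'][85:125,250:275].sum(2).mean(1)
print(list(zip(range(85,125),col.round(0).astype(int))))
go((523.3,166.1,207.8,-2.2),487,-152,210,-16)
E
```

```text
t 7.3 pos [523.3 166.1 208. ] rpy deg [180.    0.   -2.2] F [ 0.1  0.5 -3.7] M [ 0.05  0.03 -0.03] gap 35.6 j [0.24 0.3  1.53 0.   1.31 1.85]
[[303.5  99.2]
 [219.8  99.1]
 [261.7 103.2]
 [261.6 112.4]
 [261.5  99.6]]
[(85, np.int64(434)), (86, np.int64(429)), (87, np.int64(426)), (88, np.int64(427)), (89, np.int64(428)), (90, np.int64(428)), (91, np.int64(426)), (92, np.int64(424)), (93, np.int64(413)), (94, np.int64(399)), (95, np.int64(386)), (96, np.int64(381)), (97, np.int64(386)), (98, np.int64(439)), (99, np.int64(483)), (100, np.int64(492)), (101, np.int64(487)), (102, np.int64(416)), (103, np.int64(209)), (104, np.int64(187)), (105, np.int64(213)), (106, np.int64(226)), (107, np.int64(239)), (108, np.int64(252)), (109, np.int64(262)), (110, np.int64(268)), (111, np.int64(267)), (112, np.int64(266)), (113, np.int64(268)), (114, np.int64(265)), (115, np.int64(256)), (116, np.int64(250)), (117, np.int64(212)), (118, np.int64(113)), (119, np.int64(92)), (120, np.int64(96)), (121, np.int64(91)), (122, np.int64(96)), (123, np.int64(102)), (124, np.int64(152))]
dx -24.1 dy 319.3 dz -2.2 roll 13.8
```

Emit:
{"method": "send_rows", "body": {"series": [[[0.2,-1,10,0,0.5],[0.2,-3,40,-2,2],[0.2,-6,80,-2.2,4],[0.2,-9,122,-2.2,6],[0.2,-12,164,-2.2,8],[0.2,-16,206,-2.2,10],[0.2,-19,248,-2.2,12],[0.2,-22,288,-2.2,13.5],[0.2,-23.5,311,-2.2,13.8],[0.2,-24.1,319.3,-2.2,13.8]]]}}

```text
clock: 8.35
eef_pos: [486.3, -154.5, 210.3]
eef_rot: [3.141, -0.0, -0.282]
wrist_force: [0.8, -1.0, -3.6]
finger_gap: 36.1
```

Emit:
{"method": "send_rows", "body": {"series": [[[0.2,0,0,0,0],[0.2,0,0,0,0],[0.2,0,0,0,0],[0.2,0,0,0,0],[0.2,0,0,0,0]]]}}

```text
clock: 8.85
eef_pos: [487.2, -151.5, 210.3]
eef_rot: [-3.142, -0.0, -0.278]
wrist_force: [0.3, 0.3, -4.9]
finger_gap: 35.8
```

```bash
python3 - <<'E'
from h import *
s=state();S=manip.camera('side');T=manip.camera('top')
F=np.mean([(manip.camera('top'),manip.read_state()['wrist_force'])[1] for i in range(4)],0);print(F.round(2))
ft=s['eef_pos'][2]-101
t=np.linspace(0,2*np.pi,60);img=cv2.resize(S['img'][:,:,::-1],None,fx=4,fy=4,interpolation=cv2.INTER_CUBIC)
for r,z,c in((26.5,60,(487,-152)),(12,ft,s['eef_pos'][:2]),(28,ft+46,s['eef_pos'][:2])):
    for u in proj(S,np.c_[c[0]+r*np.cos(t),c[1]+r*np.sin(t),np.full(60,z)]): cv2.circle(img,tuple(int((i+.5)*4) for i in u),1,(0,0,255),-1)
u=proj(S,[487,-152,110])[0]*4;x,y=int(u[0])-300,int(u[1])-280
cv2.imwrite('pics/pre.png',img[max(y,0):y+560,x:x+600])
E
```

```text
t 8.85 pos [ 487.2 -151.5  210.3] rpy deg [-180.    -0.   -15.9] F [ 0.3  0.3 -4.9] M [0.07 0.03 0.03] gap 35.8 j [-0.37  0.21  1.64  0.    1.29  1.48]
[-0.23  0.13 -3.8 ]
```

View pics/pre.png

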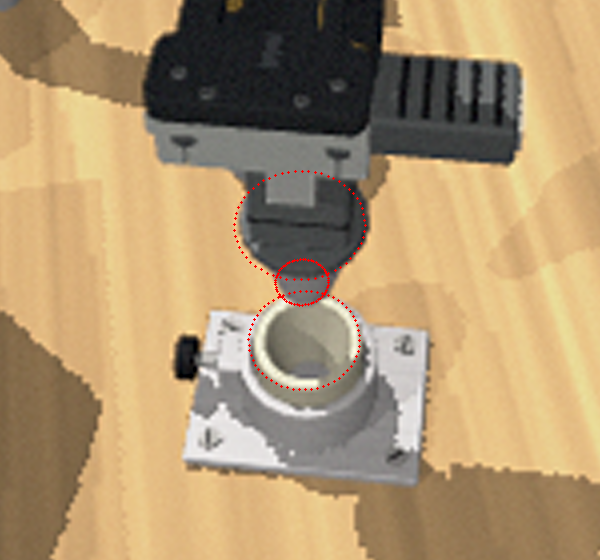

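Emit:
{"method": "send_rows", "body": {"series": [[[0.2,0,0.5,5,0],[0.2,0,0.5,15,0],[0.2,0,0.5,27,0],[0.2,0,0.5,39,0],[0.2,0,0.5,49,0],[0.2,0,0.5,57,0],[0.2,0,0.5,62,0],[0.2,0,0.5,65,0],[0.2,0,0.5,65,0],[0.2,0,0.5,65,0]]]}}

```text
clock: 10.15
eef_pos: [487.1, -152.6, 145.6]
eef_rot: [3.142, -0.001, -0.279]
wrist_force: [0.2, 0.0, -3.4]
finger_gap: 35.6
```

Emit:
{"method": "send_rows", "body": {"series": [[[0.2,0,0,0.5,0],[0.2,0,0,1,0],[0.2,0,0,2,0],[0.2,0,0,3,0],[0.2,0,0,4,0],[0.2,0,0,5,0],[0.2,0,0,5,0],[0.2,0,0,5,0]]]}}

```text
clock: 10.95
eef_pos: [486.9, -152.5, 140.2]
eef_rot: [3.142, 0.0, -0.279]
wrist_force: [-0.6, 0.7, -3.2]
finger_gap: 35.4
```

```bash
cat >> h.py <<'E'
def favg(n=6):
    L=[]
    for i in range(n):
        s=manip.read_state();L.append(np.r_[s['eef_pos'],s['wrist_force'],s['moment']*10]);manip.camera('top')
    print('avg pos/F/10M',np.mean(L,0).round(2),'sd',np.std(L,0).round(2))
E
python3 -c "
from h import *
state();favg()"
```

```text
t 10.95 pos [ 486.9 -152.5  140.2] rpy deg [180.   0. -16.] F [-0.6  0.7 -3.2] M [ 0.04 -0.03 -0.  ] gap 35.4 j [-0.38  0.29  1.72 -0.    1.14  1.47]
avg pos/F/10M [ 4.8691e+02 -1.5255e+02  1.4028e+02 -3.3000e-01  1.8000e-01 -3.9500e+00
  4.8000e-01  2.9000e-01  2.1000e-01] sd [0.01 0.01 0.03 0.51 0.47 0.73 0.28 0.31 0.16]
```

Emit:
{"method": "send_rows", "body": {"series": [[[0.2,0,0,0.5,0],[0.2,0,0,1,0],[0.2,0,0,1.5,0],[0.2,0,0,2,0],[0.2,0,0,2,0]]]}}

```text
clock: 11.75
eef_pos: [486.9, -152.5, 138.2]
eef_rot: [-3.142, 0.0, -0.279]
wrist_force: [-0.1, -0.2, -4.1]
finger_gap: 36.1
```

Emit:
{"method": "send_rows", "body": {"series": [[[0.2,0,0,0.5,0],[0.2,0,0,1,0],[0.2,0,0,1.5,0],[0.2,0,0,2,0],[0.2,0,0,2,0]]]}}

```text
clock: 12.25
eef_pos: [486.9, -152.5, 136.2]
eef_rot: [-3.142, 0.0, -0.279]
wrist_force: [-0.4, 0.7, -4.7]
finger_gap: 35.9
```

Emit:
{"method": "send_rows", "body": {"series": [[[0.2,0,0,0.5,0],[0.2,0,0,1,0],[0.2,0,0,1.5,0],[0.2,0,0,1.5,0]]]}}

```text
clock: 12.65
eef_pos: [486.9, -152.5, 134.7]
eef_rot: [-3.142, 0.0, -0.279]
wrist_force: [0.3, -1.5, -5.1]
finger_gap: 36.0
```

Emit:
{"method": "send_rows", "body": {"series": [[[0.2,0,0,0.5,0],[0.2,0,0,1,0],[0.2,0,0,1.5,0],[0.2,0,0,1.5,0]]]}}

```text
clock: 13.05
eef_pos: [486.9, -152.5, 133.2]
eef_rot: [-3.142, 0.0, -0.279]
wrist_force: [0.3, -0.2, -3.6]
finger_gap: 36.1
```

Emit:
{"method": "send_rows", "body": {"series": [[[0.2,0,0,0.5,0],[0.2,0,0,1,0],[0.2,0,0,1,0]]]}}

```text
clock: 13.35
eef_pos: [486.9, -152.5, 132.2]
eef_rot: [-3.142, 0.0, -0.279]
wrist_force: [-0.1, 0.1, -3.8]
finger_gap: 36.0
```

Emit:
{"method": "send_rows", "body": {"series": [[[0.2,0,0,0.5,0],[0.2,0,0,1,0],[0.2,0,0,1,0]]]}}

```text
clock: 13.65
eef_pos: [486.8, -152.5, 131.2]
eef_rot: [-3.142, 0.0, -0.279]
wrist_force: [0.8, 0.5, -3.5]
finger_gap: 35.8
```

```bash
python3 -c "
from h import *
favg(4)"
```

```text
avg pos/F/10M [ 4.8688e+02 -1.5255e+02  1.3122e+02 -1.0000e-02  4.2000e-01 -3.6000e+00
  6.9000e-01  2.5000e-01 -4.0000e-02] sd [0.02 0.01 0.03 0.74 0.48 0.06 0.27 0.15 0.17]
```

Emit:
{"method": "send_rows", "body": {"series": [[[0.2,0,0,0.5,0],[0.2,0,0,1,0],[0.2,0,0,1,0]]]}}

```text
clock: 14.15
eef_pos: [486.9, -152.5, 130.2]
eef_rot: [-3.142, 0.0, -0.279]
wrist_force: [-0.3, -0.4, -3.1]
finger_gap: 35.7
```

Emit:
{"method": "send_rows", "body": {"series": [[[0.2,0,0,0.5,0],[0.2,0,0,0.5,0]]]}}

```text
clock: 14.35
eef_pos: [486.9, -152.6, 129.7]
eef_rot: [-3.142, 0.0, -0.279]
wrist_force: [0.7, -0.5, -4.4]
finger_gap: 35.8
```

Emit:
{"method": "send_rows", "body": {"series": [[[0.2,0,0,0.5,0],[0.2,0,0,0.5,0]]]}}

```text
clock: 14.55
eef_pos: [486.9, -152.5, 129.2]
eef_rot: [-3.142, 0.0, -0.279]
wrist_force: [-0.1, -0.6, -3.6]
finger_gap: 35.7
```

```bash
python3 -c "
from h import *
favg(4)"
```

```text
avg pos/F/10M [ 4.8687e+02 -1.5255e+02  1.2923e+02  3.0000e-01 -6.0000e-01 -3.5100e+00
  3.2000e-01  3.1000e-01 -5.0000e-02] sd [0.01 0.01 0.03 0.29 0.23 0.33 0.33 0.26 0.14]
```

Still free; continue.

Emit:
{"method": "send_rows", "body": {"series": [[[0.2,0,0,0.5,0],[0.2,0,0,1,0],[0.2,0,0,1,0]]]}}

```text
clock: 15.05
eef_pos: [486.8, -152.5, 128.1]
eef_rot: [-3.141, 0.0, -0.279]
wrist_force: [0.0, 0.1, -5.0]
finger_gap: 36.2
```

Emit:
{"method": "send_rows", "body": {"series": [[[0.2,0,0,0.5,0],[0.2,0,0,1,0],[0.2,0,0,1,0]]]}}

```text
clock: 15.35
eef_pos: [486.9, -152.4, 127.2]
eef_rot: [-3.141, 0.0, -0.279]
wrist_force: [0.6, 2.4, -3.5]
finger_gap: 35.8
```

Emit:
{"method": "send_rows", "body": {"series": [[[0.2,0,0,0.5,0],[0.2,0,0,0.5,0]]]}}

```text
clock: 15.55
eef_pos: [486.9, -152.3, 126.7]
eef_rot: [-3.141, 0.0, -0.279]
wrist_force: [-0.7, 4.3, -3.2]
finger_gap: 35.7
```

```bash
python3 -c "
from h import *
favg(3)"
```

```text
avg pos/F/10M [ 4.8687e+02 -1.5230e+02  1.2670e+02  9.0000e-02  4.7100e+00 -3.1100e+00
  1.3270e+01 -3.6000e-01 -8.0000e-02] sd [0.   0.01 0.   0.6  0.36 0.09 0.6  0.12 0.13]
```

Wall contact on the -y side (Fy +4.7 N, no vertical load). Shift +y by ~0.8 mm.

Emit:
{"method": "send_rows", "body": {"series": [[[0.2,-0.1,-0.4,0,0],[0.2,-0.2,-0.8,0,0],[0.2,-0.2,-0.8,0,0]]]}}

```text
clock: 16.0
eef_pos: [486.9, -152.0, 126.7]
eef_rot: [3.141, -0.0, -0.279]
wrist_force: [-0.1, 0.5, -4.6]
finger_gap: 35.8
```

Emit:
{"method": "send_rows", "body": {"series": [[[0.2,0,0,0.5,0],[0.2,0,0,0.5,0]]]}}

```text
clock: 16.2
eef_pos: [486.9, -151.9, 126.2]
eef_rot: [3.141, -0.0, -0.279]
wrist_force: [-0.3, 0.7, -3.6]
finger_gap: 35.7
```

Emit:
{"method": "send_rows", "body": {"series": [[[0.2,0,0,0.5,0],[0.2,0,0,0.5,0]]]}}

```text
clock: 16.4
eef_pos: [486.9, -151.8, 125.7]
eef_rot: [3.141, 0.0, -0.279]
wrist_force: [0.4, 1.2, -4.3]
finger_gap: 35.8
```

```bash
python3 -c "
from h import *
favg(3)"
```

```text
avg pos/F/10M [ 4.8691e+02 -1.5179e+02  1.2571e+02  7.0000e-02  6.0000e-01 -3.9100e+00
  1.2100e+00  7.0000e-01  4.0000e-02] sd [0.01 0.   0.02 0.67 0.48 0.32 0.12 0.5  0.32]
```

Emit:
{"method": "send_rows", "body": {"series": [[[0.2,0,-0.2,0.5,0],[0.2,0,-0.2,0.5,0]]]}}

```text
clock: 16.75
eef_pos: [487.0, -151.5, 125.2]
eef_rot: [3.142, -0.0, -0.279]
wrist_force: [-0.7, -0.3, -4.2]
finger_gap: 35.6
```

Emit:
{"method": "send_rows", "body": {"series": [[[0.2,0,0,0.5,0],[0.2,0,0,0.5,0]]]}}

```text
clock: 16.95
eef_pos: [486.9, -151.5, 124.7]
eef_rot: [-3.142, 0.0, -0.279]
wrist_force: [-0.8, 0.5, -3.4]
finger_gap: 36.4
```

```bash
python3 -c "
from h import *
favg(3)"
```

```text
avg pos/F/10M [ 4.8693e+02 -1.5150e+02  1.2469e+02 -3.0000e-01  2.6000e-01 -3.6100e+00
  1.4600e+00  8.0000e-01 -5.0000e-02] sd [0.01 0.   0.02 0.37 0.25 0.29 0.3  0.08 0.25]
```

Emit:
{"method": "send_rows", "body": {"series": [[[0.2,0,-0.1,0.5,0],[0.2,0,-0.1,0.5,0]]]}}

```text
clock: 17.3
eef_pos: [486.9, -151.4, 124.2]
eef_rot: [-3.142, 0.0, -0.279]
wrist_force: [-0.0, 0.3, -3.7]
finger_gap: 35.6
```

Emit:
{"method": "send_rows", "body": {"series": [[[0.2,0,0,0.5,0],[0.2,0,0,0.5,0]]]}}

```text
clock: 17.5
eef_pos: [486.9, -151.4, 123.7]
eef_rot: [-3.141, 0.0, -0.279]
wrist_force: [-1.5, 1.2, -3.9]
finger_gap: 36.3
```

Emit:
{"method": "send_rows", "body": {"series": [[[0.2,0,0,0.5,0],[0.2,0,0,0.5,0]]]}}

```text
clock: 17.7
eef_pos: [486.9, -151.3, 123.2]
eef_rot: [-3.141, 0.0, -0.279]
wrist_force: [-3.0, 2.3, -1.3]
finger_gap: 36.0
```

```bash
python3 -c "
from h import *
favg(3)"
```

```text
avg pos/F/10M [ 4.8688e+02 -1.5131e+02  1.2322e+02 -2.6300e+00  2.3200e+00 -1.8600e+00
  6.6900e+00  6.1600e+00 -2.2000e-01] sd [0.01 0.02 0.   0.41 0.22 0.36 0.45 0.53 0.21]
```

Emit:
{"method": "send_rows", "body": {"series": [[[0.2,-0.3,-0.2,0,0],[0.2,-0.3,-0.2,0,0],[0.2,-0.3,-0.2,0.3,0],[0.2,-0.3,-0.2,0.3,0]]]}}

```text
clock: 18.25
eef_pos: [486.8, -151.2, 123.2]
eef_rot: [3.141, -0.0, -0.279]
wrist_force: [-2.1, 1.4, 2.1]
finger_gap: 35.6
```

```bash
python3 -c "
from h import *
favg(3)"
```

```text
avg pos/F/10M [ 4.8685e+02 -1.5123e+02  1.2317e+02 -2.5600e+00  1.4500e+00  1.5800e+00
  4.3800e+00  7.0900e+00 -3.5000e-01] sd [0.01 0.01 0.01 0.34 0.22 0.49 0.16 0.35 0.02]
```

Seated at TCP z≈123.2 (mouth ≈58 mm). Relieve the lateral force further and press down.

Emit:
{"method": "send_rows", "body": {"series": [[[0.2,-0.3,-0.1,0,0],[0.2,-0.3,-0.1,0.2,0],[0.2,-0.3,-0.1,0.2,0]]]}}

```text
clock: 18.7
eef_pos: [486.8, -151.2, 123.1]
eef_rot: [3.141, -0.001, -0.279]
wrist_force: [-2.4, 0.3, 5.9]
finger_gap: 36.0
```

Emit:
{"method": "send_rows", "body": {"series": [[[0.2,0,0,0.2,0],[0.2,0,0,0.2,0]]]}}

```text
clock: 18.9
eef_pos: [486.8, -151.2, 123.1]
eef_rot: [3.141, -0.001, -0.279]
wrist_force: [-2.8, 0.4, 6.8]
finger_gap: 35.8
```

```bash
python3 -c "
from h import *
favg(3)"
```

```text
avg pos/F/10M [ 4.8679e+02 -1.5117e+02  1.2309e+02 -2.3900e+00  8.0000e-02  7.1800e+00
  1.1600e+00  7.9700e+00 -1.1000e-01] sd [0.   0.01 0.01 0.81 0.21 0.26 0.16 0.28 0.18]
```

Emit:
{"method": "send_rows", "body": {"series": [[[0.2,-0.6,0.1,0,0],[0.2,-0.6,0.1,0.1,0],[0.2,-0.6,0.1,0.2,0],[0.2,-0.6,0.1,0.2,0]]]}}

```text
clock: 19.45
eef_pos: [486.6, -151.2, 123.1]
eef_rot: [3.141, -0.002, -0.279]
wrist_force: [0.0, -0.4, 8.8]
finger_gap: 35.9
```

```bash
python3 -c "
from h import *
state();favg(3)"
```

```text
t 19.45 pos [ 486.6 -151.2  123.1] rpy deg [ 1.8e+02 -1.0e-01 -1.6e+01] F [ 0.  -0.4  8.8] M [0.14 0.2  0.01] gap 35.9 j [-0.37  0.31  1.74  0.    1.1   1.48]
avg pos/F/10M [ 4.8659e+02 -1.5114e+02  1.2308e+02 -2.8000e-01 -3.3000e-01  7.7200e+00
  1.5400e+00  1.7000e+00 -1.0000e-01] sd [0.   0.01 0.01 0.33 0.36 0.78 0.23 0.25 0.18]
```

Emit:
{"method": "send_rows", "body": {"series": [[[0.2,0,0,0.1,0],[0.2,0,0,0.2,0],[0.2,0,0,0.2,0],[0.2,0,0,0.2,0]]]}}

```text
clock: 20.0
eef_pos: [486.6, -151.1, 123.0]
eef_rot: [3.141, -0.002, -0.279]
wrist_force: [-2.2, 0.3, 9.1]
finger_gap: 36.0
```

```bash
python3 -c "
from h import *
state();favg(6)"
```

```text
t 20.0 pos [ 486.6 -151.1  123. ] rpy deg [ 1.8e+02 -1.0e-01 -1.6e+01] F [-2.2  0.3  9.1] M [ 0.2   0.37 -0.05] gap 36.0 j [-0.37  0.31  1.74  0.    1.1   1.48]
avg pos/F/10M [ 4.8661e+02 -1.5115e+02  1.2306e+02 -1.2800e+00  5.1000e-01  9.5800e+00
  2.2600e+00  3.5100e+00  2.0000e-02] sd [0.02 0.01 0.02 0.49 0.49 0.57 0.29 0.22 0.32]
```

Pressed with ~14 N net, lateral small. Ease slightly and swing left 20°.

Emit:
{"method": "send_rows", "body": {"series": [[[0.2,0,0,-0.2,0],[0.2,0,0,-0.2,-2],[0.2,0,0,-0.2,-4.5],[0.2,0,0,-0.2,-7],[0.2,0,0,-0.2,-10],[0.2,0,0,-0.2,-13],[0.2,0,0,-0.2,-16],[0.2,0,0,-0.2,-18.5],[0.2,0,0,-0.2,-20],[0.2,0,0,-0.2,-20]]]}}

```text
clock: 21.3
eef_pos: [486.5, -151.3, 123.0]
eef_rot: [3.141, -0.002, 0.071]
wrist_force: [-0.5, -0.5, 6.5]
finger_gap: 35.7
```

```bash
python3 -c "
from h import *
state();favg(5)
p=manip.camera('wrist');q=manip.camera('side');save(p,'wl')
cv2.imwrite('pics/left.png',np.hstack([cv2.resize(q['img'][170:340,150:320],(400,400)),cv2.resize(p['img'][:,60:444],(400,400))])[:,:,::-1])"
```

```text
t 21.3 pos [ 486.5 -151.3  123. ] rpy deg [ 1.799e+02 -1.000e-01  4.000e+00] F [-0.5 -0.5  6.5] M [-0.1   0.09 -0.01] gap 35.7 j [-0.37  0.31  1.74 -0.    1.1   1.13]
avg pos/F/10M [ 4.8654e+02 -1.5125e+02  1.2298e+02  2.0000e-01 -6.2000e-01  6.2600e+00
 -8.4000e-01  1.4200e+00  3.3000e-01] sd [0.01 0.01 0.01 0.55 0.33 0.66 0.39 0.31 0.33]
```

View pics/left.png

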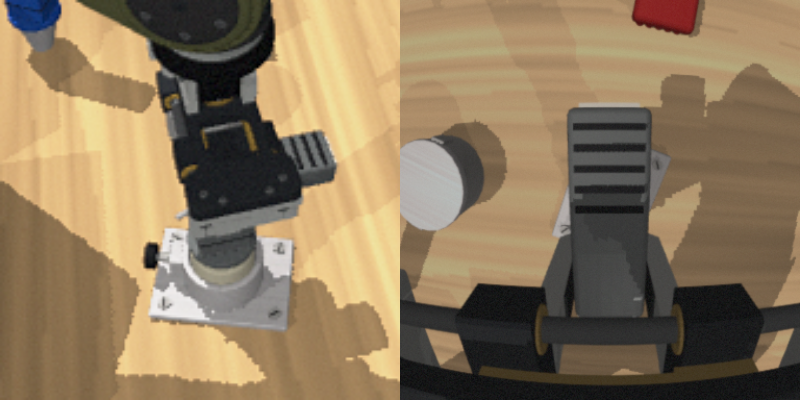

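The lamp swung with the gripper to the left and remains seated (10 N down). Now to the right, then back.

Emit:
{"method": "send_rows", "body": {"series": [[[0.2,0,0,0,2],[0.2,0,0,0,6],[0.2,0,0,0,11],[0.2,0,0,0,16],[0.2,0,0,0,21],[0.2,0,0,0,26],[0.2,0,0,0,31],[0.2,0,0,0,36],[0.2,0,0,0,39],[0.2,0,0,0,40]]]}}

```text
clock: 22.65
eef_pos: [486.6, -151.1, 123.0]
eef_rot: [-3.141, -0.002, -0.63]
wrist_force: [0.6, 0.7, 6.0]
finger_gap: 35.9
```

Emit:
{"method": "send_rows", "body": {"series": [[[0.2,0,0,0,0],[0.2,0,0,0,0],[0.2,0,0,0,0]]]}}

```text
clock: 22.95
eef_pos: [486.6, -151.0, 123.0]
eef_rot: [-3.141, -0.002, -0.628]
wrist_force: [0.6, 0.2, 5.6]
finger_gap: 35.6
```

Emit:
{"method": "send_rows", "body": {"series": [[[0.2,0,0,0,-2],[0.2,0,0,0,-4.5],[0.2,0,0,0,-7],[0.2,0,0,0,-10],[0.2,0,0,0,-13],[0.2,0,0,0,-16],[0.2,0,0,0,-18.5],[0.2,0,0,0,-20],[0.2,0,0,0,-20],[0.2,0,0,0,-20]]]}}

```text
clock: 23.95
eef_pos: [486.6, -151.1, 123.0]
eef_rot: [3.141, -0.002, -0.279]
wrist_force: [-0.3, 0.5, 6.4]
finger_gap: 35.5
```

```bash
python3 -c "
from h import *
state();favg(5)"
```

```text
t 23.95 pos [ 486.6 -151.1  123. ] rpy deg [ 1.8e+02 -1.0e-01 -1.6e+01] F [-0.3  0.5  6.4] M [0.14 0.1  0.04] gap 35.5 j [-0.37  0.31  1.74  0.    1.1   1.48]
avg pos/F/10M [ 4.8659e+02 -1.5114e+02  1.2302e+02 -1.4000e-01  2.0000e-01  6.8400e+00
  1.1700e+00  9.0000e-01  3.8000e-01] sd [0.01 0.01 0.01 0.26 0.31 0.37 0.2  0.14 0.22]
```

Emit:
{"method": "send_rows", "body": {"series": [[[0.2,0,0,-0.3,0],[0.2,0,0,-0.6,0],[0.2,0,0,-0.6,0],[0.5,0,0,-0.6,0],[0.7,0,0,-0.6,0],[0.7,0,0,-0.6,0],[0.7,0,0,-0.6,0],[0.7,0,0,-0.6,0],[0.7,0,0,-0.6,0]]]}}

```text
clock: 25.1
eef_pos: [485.9, -150.9, 122.9]
eef_rot: [-3.142, 0.0, -0.279]
wrist_force: [0.6, 0.1, 0.4]
finger_gap: 66.0
```

Emit:
{"method": "send_rows", "body": {"series": [[[0.7,0,0,-5,0],[0.7,0,0,-15,0],[0.7,0,0,-30,0],[0.7,0,0,-45,0],[0.7,0,0,-60,0],[0.7,0,0,-75,0],[0.7,0,0,-90,0],[0.7,0,0,-105,0],[0.7,0,0,-115,0],[0.7,0,0,-120,0]]]}}

```text
clock: 26.1
eef_pos: [486.1, -151.0, 244.3]
eef_rot: [3.141, -0.002, -0.279]
wrist_force: [-0.2, 0.4, -0.6]
finger_gap: 65.8
```

Emit:
{"method": "send_rows", "body": {"series": [[[0.7,0,0,0,0],[0.7,0,0,0,0],[0.7,0,0,0,0],[0.7,0,0,0,0]]]}}

```text
clock: 26.5
eef_pos: [485.8, -150.9, 242.5]
eef_rot: [-3.142, 0.001, -0.279]
wrist_force: [-0.6, 1.0, 0.1]
finger_gap: 65.6
```

```bash
python3 - <<'E'
from h import *
p=wrist();q=manip.camera('side')
img=cv2.resize(p['img'][:,:,::-1],None,fx=1.5,fy=1.5)
a=np.radians(-16);c=np.array([486.6,-151.1]);Rz=np.array([[np.cos(a),-np.sin(a)],[np.sin(a),np.cos(a)]])
for z,qs in((22+143,[(86,18),(86,-18),(-21,18),(-21,-18)]),(8,[(58,42),(58,-42),(-58,42),(-58,-42)])):
    for k in qs: cv2.circle(img,tuple(int((i+.5)*1.5) for i in wproj(p,np.r_[c+Rz@k,z])[0]),2,(0,0,255))
cv2.imwrite('pics/end.png',np.hstack([cv2.resize(q['img'][170:340,150:320,::-1],(400,400)),cv2.resize(img[80:380,240:540],(400,400))]))
for t in['tin','brush','wax']: print(t,[d['rect'] for d in manip.find_in(t,q)][:1])
E
```

```text
t 26.5 pos [ 485.8 -150.9  242.5] rpy deg [-180.    0.  -16.] F [-0.6  1.   0.1] M [ 0.09  0.02 -0.01] gap 65.6 j [-0.37  0.19  1.59 -0.    1.36  1.48]
tin [[220.3, 212.2, 33.5, 22.7]]
brush [[326.4, 266.5, 80.6, 36.8]]
wax [[283.7, 144.7, 42.1, 18.9]]
```

View pics/end.png

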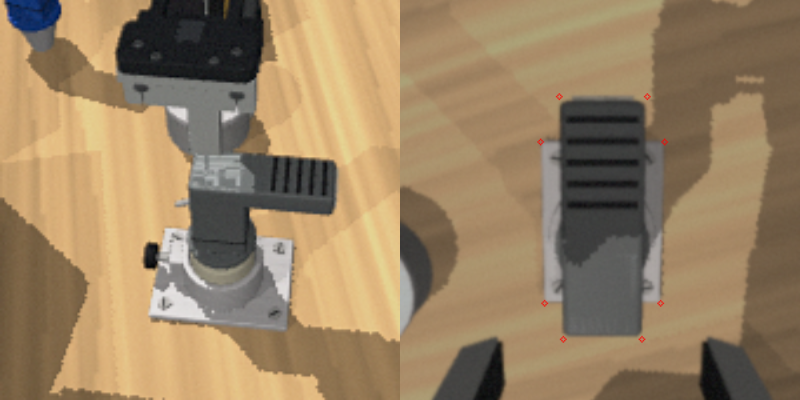

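The lamp is standing seated in the cup, upright and in line with the socket plate. The gripper is clear of it and the bystanders have not moved. Handing in.

```bash
python3 -c "
from h import *
print(manip.sign_off())"
```

```text
the job is handed in; nothing more can be done
None
```

The grey lamp is seated in the bench socket's cup, pointing straight and let go. I handed the job in at about 26.6 s of the 67 s allowed; no verdict was reported.

- **Seating:** I lowered the lamp in small steps. The force readings showed it touching the cup wall off-centre, so I shifted it sideways by about 1 mm in each direction until the side force was small. It came to rest with the gripper's tool point at 123 mm, which puts the sleeve's mouth about 58 mm up.
- **Push:** I built the push up to about 14 N and held it for more than 0.5 s. Readings never came near 25 N.
- **Swing:** I turned the head 20° left, then 20° right of straight, under about 10 N of downward load. Side forces stayed under about 1 N, so it rocks free. I then returned it to straight and released it.
- **Last checks:** In the final pictures the lamp stands upright in the sleeve, and the outline I predicted for it matches within 1–2 mm. The head lines up with the socket plate, away from the thumbscrew. The gripper is about 120 mm above its grip height and the wrist force is near zero.
- **Bystanders:** The brush and wax show up where they started in the side picture. The tin is partly hidden there by the gripper: its box is shorter, but its side edges are where they were. The arm felt no contact with any of them.

One disagreement remained: the top and side cameras differed by up to about 6 mm on where the fixed parts are, 4 mm for the socket. I settled it with the wrist camera and by touch.

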